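# Clip a relay module onto the rail of a half-built control panel

## Robot

A 6-joint arm with a two-finger parallel gripper is mounted at the origin on the work surface. World frame = base frame: x ahead of the robot, y to its left, z up, the work surface at z = 0. Lengths are in m, angles in degrees, forces in N, time in s.
With the tool pointing down it reaches from about 0.3 to 0.875 m from the base axis. Payload 6.4 kg.
Tool frame: the origin (TCP) lies at the very end of the fingers, on their centre line; the grasp point (between the pads) lies 19 mm behind it; z points along the fingers, y is the direction in which the jaws open and shut (so a half turn about z gives the same grasp; the last joint's range is limited). The gripper opens to 88 mm and grips with 3 to 60 N. Pads are 18 mm wide; open, the fingers measure 123 mm over their backs; the gripper's body (75 mm by 187 mm) begins 45 mm behind the grasp point.
Start: joints at [60.43, 10.359, 92.074, -0, 77.567, -11.82], TCP at [0.175, 0.548, 0.239] pointing down, gripper open.
Joint ranges: [-171.53, 171.53], [-51.25, 118.39], [17.06, 147.69], [-65.23, 245.23], [0, 150.52], [-178.68, 178.68]. Speed limits (degrees/s): [147.25, 147.25, 172.46, 180, 180, 180].

## Interface

Orientations are given as a 3x3 rotation matrix whose columns are the frame's x, y, z axes.
In Python, from rig import manip gives the robot as it stands. The module is installed in compiled form; this text tells all that it offers.
- The arm moves only by the shell command python3 -m crank 'ROWS' [FORCE]. ROWS is JSON, a list of rows, each an object of numbers: "dx", "dy", "dz": the shift along the tool's x, y, z in cm; "ax", "ay", "az": the turn, a rotation vector about the tool's x, y, z in units of 6 degrees (1.0 is 6 degrees); "fingers": the opening, from 0 (shut) to 1 (fully open). A call has 1 to 12 rows; each row is the pose to reach, as a shift and turn from the pose measured when the call began, along the tool's axes at that moment; what a row does not reach only later rows make up. A row lasts 1/10 s, in which the tool goes at most 50 mm and 8.59 degrees, less where a joint would pass 70% of its speed; a pose out of reach is approached as far as the arm can. A call with a gripper value outside its range is refused whole. The fingers move at their own pace and stop on an object; FORCE is the grip in N (left out, the last holds). Time passes only in rows, so rows that repeat a pose let the fingers close. It gives the time, the measured TCP pose, the force and the opening at its end, in the units of the state.
- manip.sense(): the state, without advancing time (a new reading comes with each control period).
- manip.snapshot(name): name is "side" or "top"; returns a dict with "pixels" (420x560x3 uint8, red, green, blue), "intrinsics" (3x3 intrinsics, pixels), "R" (3x3) and "t" (3): a world point X has camera coordinates R X + t. Camera axes: x right, y down, z forward; pixel columns grow to the right and rows downward; lengths in m; the calibration is good to about 2 mm. A picture is of the moment at which its call begins. There is no depth.
- manip.hand_in(): hands the job in, once; it reports no verdict.
The state is a dict: "t": time; "joint_positions": joint angles; "dq": joint speeds; "effort": joint torques, N m; "eef_pos": TCP position; "eef_rot": TCP orientation; "contact_force": force on the tool from outside, world axes, zero at the start; "wrist_torque": the same for the moment, N m; "opening": opening from 0.0 (shut) to 1.0 (fully open).
Only numpy, scipy, OpenCV 4.12 (cv2) and the standard library are available. Lean on these libraries where they do the work, as an engineer would, in place of code of your own. Each camera call takes 0.05 s, during which the arm holds its last target. There are 200 camera calls.

## Task

Fit the loose grey relay module on the steel rail of the white panel, its orange foot pointing away from you: with the module tipped, hook its fixed lip under the rail's near edge, then rock it down until the sprung orange foot clicks under the far edge. Then, if any gap is left, slide it along the rail until it sits snug against the low terminal blocks. Feel your way and do not force or drop it, do not ram the terminals or the breaker, leave everything else where it is, and let go at the end.

Things in the scene. Friction and masses are not known exactly. Their poses are not given: they have to be found in the camera images.
- module: Loose light-grey rail-mount relay module, 0.15 to 0.28 kg, standing on the table right of the panel (side of -y). Origin: centre of its underside; x from its lip end (-x) to its orange foot end (+x), y its width, z up. 90 mm (x) by 36 mm (y) up to z = 46, a narrower front above. Its 36 mm wide sides are flat over all its height. Fitted: origin at rail x = 0, z = 7 mm, axes parallel to the rail's.
- front_top (a point): Centre of the module's top, with its black face plate: (0, 0, 76) mm in the module's frame. The front is 45 mm (x) by 36 mm (y), from z = 46 to 76 mm. A grip across its 36 mm width with the fingertips above z = 46 mm stays clear of the terminal blocks (they reach z = 44 mm in the fitted module's frame); hold it firmly (it pivots in a light grip), a little nearer the foot end.
- hook_corner (a point): Where the wall and the ceiling of the module's rail recess meet at the lip side: (-17.5, 0, 8) mm in the module's frame. The recess runs along y under the module: flat ceiling at z = 8, lip-side wall at x = -17.5, foot-side wall at x = +19 mm; the part below the ceiling ends at x = -30 mm on the lip side. When hooked and fitted this corner lies at the rail's near top edge (rail x = -17.5, z = 15 mm), and the module rocks about it.
- lip_tip (a point): Upper edge of the tip of the rigid lip: (-14.2, 0, 4.3) mm in the module's frame. 34 mm wide, it juts 3.3 mm from the recess wall towards the foot. The slot between lip and ceiling is 2.8 mm high at the wall, 3.75 mm at the tip; the 2.3 mm thick rail edge enters with the module tipped 0.25 to 0.33 rad, lip end down (less, and the foot lands on the far edge first), moved along the module's own +x till wall meets edge.
- foot (a joint): Travel in m of the orange sprung foot: 0 = sprung out, 0.0045 = pushed right back along the module's +x. A 20 mm wide bar under the foot end, its tab 7 mm beyond the module's end. Spring about 3 N when out, 5 N more per mm. At rest on the rail after the click it reads about 0.5 mm (0 to 1 mm).
- nose_tip (a point): Tip of the foot's nose: (15.2, 0, 5) mm in the module's frame when out. Sloped below, so the rail's far edge pushes it back about 2.5 mm as the module is rocked down, with a catch face above that snaps under the edge. It meets the edge at about 0.16 rad of tip. The click takes about 10 N pressed down right above it, more if pressed nearer the lip; then the resistance drops and the module sits down on the rail.
- rail: Bright steel top-hat rail, 240 mm long, fixed on the panel. Origin: centre of its underside, on the panel's plate. y along the rail, x across it (its near edge, towards the robot, is -x), z up. Its flat top is 15 mm above its origin, 35 mm wide over both edges (x = -17.5 and +17.5 mm); the two edge flanges are 2.3 mm thick with rounded edges and overhang 4.5 mm, with 12.7 mm of free space below them down to the plate.
- panel: White steel back plate under the rail, fixed on the table, 170 mm (x) by 260 mm (y), 3 mm thick. Origin: centre of its underside.
- terminals: Row of four low terminal blocks (three grey, one green), fixed on the rail near its one end, left or right. 32 mm wide along the rail (y), 58 mm across it (x), tops 36 mm above the rail's top. Origin: centre, at the height of the rail's top; axes as the rail's. A snug module's origin lies 34 mm from it along the rail. Sliding the fitted module along takes about 4 to 15 N.
- breaker: White two-pole breaker with a black toggle, fixed on the rail near its other end: 36 mm wide along the rail, 90 mm across it, 73 mm high above the rail's top with its toggle. Origin: centre, at the height of the rail's top. Not to be touched.
- duster: Bystander: blue spray can, 65 mm across, 200 mm tall, standing. Origin: centre of its underside.
- tube: Bystander: black flanged eyepiece tube, 52 mm across, 56 mm tall, standing. Origin: centre of its underside.
- screwdriver: Bystander: screwdriver, 170 mm long, lying on the table beyond the panel. Origin: on the table under its middle.

How it is judged (in metres and radians):
On the way, in this order (a step that is already met when the one before it is completed fails the run):
1. the tipped module (0.1 to 0.5 rad) has its lip hooked at least 1 mm under the rail's near edge (x of lip_tip in the frame of rail between -0.0165 and -0.012 m and z of lip_tip in the frame of rail between 0.006 and 0.0128 m and y of module in the frame of rail between -0.1 and 0.1 m and angle between the z axis of module and the z axis of rail, either way round between 0.1 and 0.5 rad and angle between the y axis of module and the y axis of rail, either way round below 0.1 rad), for 0.15 s.
2. the module is rocked down flat on the rail, lip and foot both caught, the foot sprung back out (z of module in the frame of rail between 0.0058 and 0.0085 m and x of module in the frame of rail between -0.0018 and 0.0018 m and angle between the z axis of module and the z axis of rail, either way round below 0.035 rad and angle between the x axis of module and the x axis of rail, either way round below 0.035 rad and value of joint foot below 0.0018 m and x of lip_tip in the frame of rail below -0.012 m), for 0.1 s.
At the end, for the whole second after the job is handed in: the module sits down on the rail (within 1.5 mm in height, 1.8 mm across, 0.035 rad), foot end away from the robot, foot sprung out under the far edge (joint under 1.8 mm), at most 1.6 mm from the terminal blocks, at rest and released (all of step 2 and (y of module in the frame of terminals between 0.0325 and 0.0356 m or y of module in the frame of terminals between -0.0356 and -0.0325 m) and linear speed of module below 0.01 m/s and angular speed of module below 0.1 rad/s); the robot touches nothing.
It fails at once if the module is forced or dropped on the rail or panel (over 70 N) (contact force between module and panel above 70 N).
It fails at once if the terminals are rammed (over 25 N) (contact force between anything else and terminals above 25 N).
It fails at once if the breaker is struck (over 10 N) (contact force between anything else and breaker above 10 N).
It fails at once if the spray can, the eyepiece tube or the screwdriver is moved by over 20 mm (distance of any of duster, tube, screwdriver from where it was at the start of the episode above 0.02 m).
It also fails if it takes over 62 s, if anything falls off the work surface, if the arm or the gripper's body presses on something with over 40 N, if the wrist force passes 120 N, or if a joint passes its speed limit or range.

## Working session

There is one attempt and no reset: what is moved stays moved. The work goes in short steps, Python scripts to look and compute and a shell command to move; the robot and the scene stay as the last step left them, time stands still between calls to the robot, and variables do not carry over. Pictures are saved under pics/ and viewed, about 8 in all and at most 12, crops included, and the job is handed in when it is done.

```bash
mkdir -p pics; python3 - <<'E'
from rig import manip
import cv2,numpy as np
for n in("top","side"):
    s=manip.snapshot(n);cv2.imwrite(f"pics/{n}0.png",s["pixels"][:,:,::-1]);np.savez(f"{n}0.npz",**s)
    print(n,s["intrinsics"].tolist(),np.round(s["R"],4).tolist(),s["t"])
print(manip.sense())
E
```

```text
top [[415.81129088675596, 0.0, 285.85421958981965], [0.0, 415.81129088675596, 214.4145187161734], [0.0, 0.0, 1.0]] [[-0.0205, -0.9996, -0.0196], [-0.9972, 0.0218, -0.0712], [0.0716, 0.0181, -0.9973]] [-0.06556146  0.64223131  1.08633273]
side [[450.78963806656, 0.0, 280.2544869930107], [0.0, 450.78963806656, 204.00238480131895], [0.0, 0.0, 1.0]] [[0.9772, -0.2125, -0.0033], [-0.1438, -0.6493, -0.7468], [0.1565, 0.7302, -0.665]] [-0.62725574  0.07651041  1.02301336]
{'t': 0.1, 'joint_positions': array([ 6.04300692e+01,  1.03954972e+01,  9.21233182e+01,  2.97902860e-04,
        7.75683165e+01, -1.18201947e+01]), 'dq': array([-0.1037258 , -0.05961523, -0.14108795, -0.01055588,  0.08170101,
       -0.11229009]), 'effort': array([ 6.35648667e-04, -4.34817338e+01, -3.42697263e+01,  7.05360202e-02,
        3.39231966e-02, -2.10367386e-05]), 'eef_pos': array([0.17504361, 0.54722272, 0.23794324]), 'eef_rot': array([[-9.52396742e-01,  3.04860421e-01, -7.54878015e-04],
       [ 3.04861191e-01,  9.52395880e-01, -1.32016188e-03],
       [ 3.16477605e-04, -1.48745088e-03, -9.99998844e-01]]), 'contact_force': array([-0.0393584 , -1.10536507,  0.87775166]), 'wrist_torque': array([-0.01067255, -0.04781422, -0.03423459]), 'opening': 1.0000105114593056}
```

View pics/top0.png

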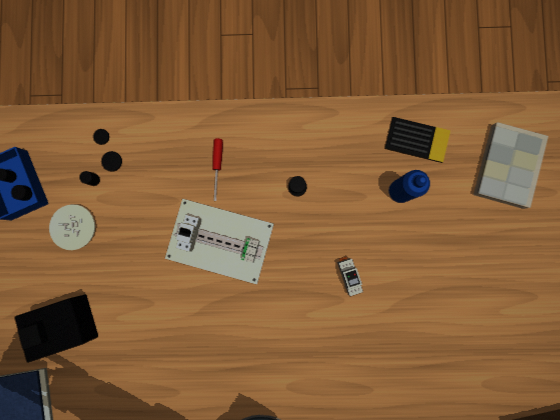

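View pics/side0.png

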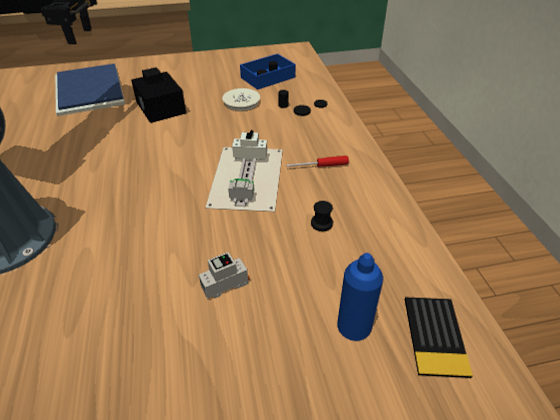

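```bash
python3 - <<'E'
import cv2,numpy as np
t=np.load("top0.npz")["pixels"][:,:,::-1];s=np.load("side0.npz")["pixels"][:,:,::-1]
z=lambda im,x,y,w,h,k:cv2.resize(im[y:y+h,x:x+w],None,fx=k,fy=k,interpolation=cv2.INTER_CUBIC)
a=np.zeros((600,800,3),np.uint8)
c=z(t,160,193,120,96,4);a[:384,:480]=c
c=z(t,330,250,40,50,6);a[:300,500:740]=c
c=z(s,195,245,60,55,5);a[310:585,490:790]=c
c=z(s,205,130,85,82,2.6);a[387:387+min(213,c.shape[0]),:c.shape[1]]=c[:213]
cv2.imwrite("pics/crops0.png",a)
E
```

```text
(no output)
```

View pics/crops0.png

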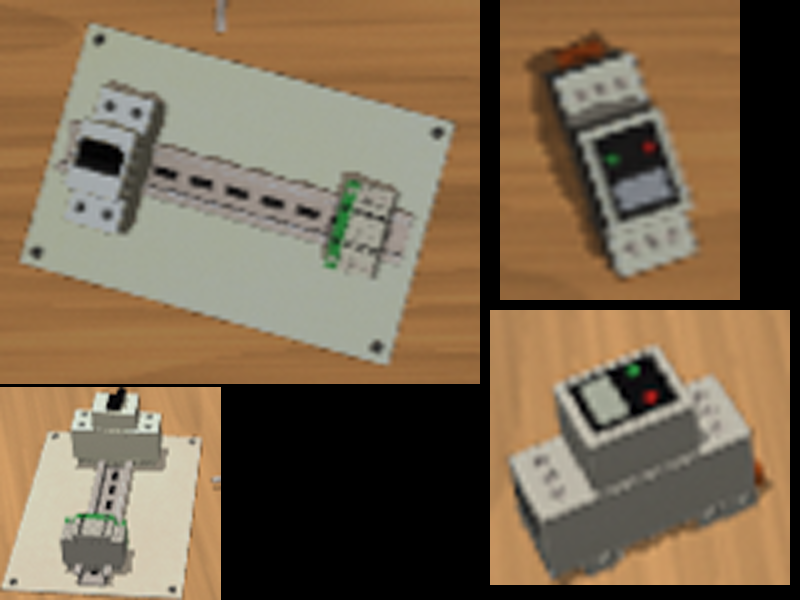

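```bash
cat > h.py <<'E'
import numpy as np,cv2
def ray(s,uv,z):
    K,R,t=s["intrinsics"],s["R"],s["t"]
    C=-R.T@t; d=np.c_[np.atleast_2d(uv),np.ones(len(np.atleast_2d(uv)))]@np.linalg.inv(K).T@R
    return C+d*((z-C[2])/d[:,2])[:,None]
def proj(s,X):
    p=(np.atleast_2d(X)@s["R"].T+s["t"])@s["intrinsics"].T
    return p[:,:2]/p[:,2:]
E
python3 - <<'E'
from h import *
np.set_printoptions(precision=4,suppress=True)
T=dict(np.load("top0.npz"));S=dict(np.load("side0.npz"))
def panel(s,box):
    p=s["pixels"].astype(int);x,y,w,h=box
    m=np.zeros(p.shape[:2],np.uint8);q=p[y:y+h,x:x+w]
    m[y:y+h,x:x+w]=((q.min(2)>110)&(q.max(2)-q.min(2)<45))
    m=cv2.morphologyEx(m,cv2.MORPH_CLOSE,np.ones((9,9)))
    c=max(cv2.findContours(m,0,2)[0],key=cv2.contourArea)
    P=ray(s,c[:,0].astype(float),.003)[:,:2]
    r=cv2.minAreaRect((P*1000).astype(np.float32));return r
print("panel",panel(T,(155,190,130,100)),panel(S,(200,120,95,95)))
def show(n,P):
    print(n,P[:,:2].tolist() and np.round(P[:,:2],4).tolist(),"c",P.mean(0)[:2],"len",np.linalg.norm(np.roll(P,-1,0)-P,axis=1),
    "ang",[round(float(np.degrees(np.arctan2(*(b-a)[:2][::-1]))),1) for a,b in zip(P,np.roll(P,-1,0))])
u=lambda L,x0,y0,ox,oy,k:np.array([[x0+(a-ox)/k-.5+.5/k,y0+(b-oy)/k-.5+.5/k] for a,b in L])
show("panelTop",ray(T,u([(92,24),(455,122),(388,363),(22,262)],160,193,0,0,4),.003))
show("modTop46",ray(T,u([(555,85),(635,55),(697,250),(620,278)],330,250,500,0,6),.046))
show("modTopFace",ray(T,u([(580,140),(655,108),(690,205),(610,222)],330,250,500,0,6),.076))
show("modSideFace",ray(S,u([(553,385),(655,348),(692,400),(588,445)],195,245,490,310,5),.076))
show("termTop",ray(T,u([(345,174),(398,187),(375,277),(325,266)],160,193,0,0,4),.054))
show("breakerSide",ray(T,u([(160,100),(130,230)],160,193,0,0,4),.06))
# rail edges: profile across
yaw=np.radians(-15)
E
```

```text
panel ((596.5888671875, 97.82798767089844), (258.4915771484375, 214.5165252685547), 73.37862396240234) ((602.7744750976562, 133.64645385742188), (340.6919250488281, 205.72828674316406), 73.40391540527344)
panelTop [[0.6915, 0.2025], [0.6192, -0.0445], [0.4582, 0.0035], [0.5306, 0.2505]] c [0.5749 0.103 ] len [0.2573 0.1679 0.2574 0.1679] ang [-106.3, 163.4, 73.7, -16.6]
modTop46 [[0.5084, -0.2134], [0.5206, -0.2482], [0.4371, -0.2719], [0.4259, -0.2387]] c [ 0.473  -0.2431] len [0.0368 0.0868 0.0351 0.0863] ang [-70.7, -164.1, 108.7, 17.0]
modTopFace [[0.4869, -0.22], [0.4995, -0.2516], [0.4591, -0.2649], [0.4527, -0.2314]] c [ 0.4746 -0.242 ] len [0.0341 0.0425 0.034  0.036 ] ang [-68.2, -161.9, 100.8, 18.5]
modSideFace [[0.4467, -0.234], [0.4877, -0.2234], [0.4982, -0.2532], [0.4568, -0.2668]] c [ 0.4724 -0.2444] len [0.0423 0.0316 0.0436 0.0343] ang [14.5, -70.6, -161.7, 107.1]
termTop [[0.5844, 0.0248], [0.5753, -0.0094], [0.5179, 0.0063], [0.5255, 0.0385]] c [0.5508 0.015 ] len [0.0353 0.0596 0.033  0.0605] ang [-104.9, 164.7, 76.6, -13.1]
breakerSide [[0.6345, 0.1432], [0.5512, 0.163]] c [0.5929 0.1531] len [0.0856 0.0856] ang [166.6, -13.4]
```

```bash
python3 - <<'E'
from h import *
np.set_printoptions(precision=4,suppress=True)
T=dict(np.load("top0.npz"));S=dict(np.load("side0.npz"))
yaw=np.radians(-16.4);ex=np.array([np.cos(yaw),np.sin(yaw),0]);ey=np.array([-ex[1],ex[0],0]);c=np.array([.575,.103,0])
k=2 # px per mm, rectified view at z=.018, x up/y left
for n,s,z in(("t",T,.018),("s",S,.018)):
    H,W=200,260
    g=np.array([[c+ex*(H/2-i)/1000+ey*(W/2-j)/1000+[0,0,z] for j in np.arange(0,W,.4)] for i in np.arange(0,H,.4)])
    uv=proj(s,g.reshape(-1,3)).reshape(g.shape[0],g.shape[1],2).astype(np.float32)
    im=cv2.remap(s["pixels"],uv[...,0],uv[...,1],cv2.INTER_CUBIC)[:,:,::-1]
    cv2.imwrite(f"pics/rect_{n}.png",im)
a=cv2.imread("pics/rect_t.png");b=cv2.imread("pics/rect_s.png")
v=np.vstack([a[100:400],b[100:400]])
for i in range(0,650,50):cv2.line(v,(i,0),(i,6),(0,0,255),1);cv2.line(v,(i,300),(i,306),(0,0,255),1)
for i in range(0,600,25):cv2.line(v,(0,i),(6,i),(0,0,255),1)
cv2.imwrite("pics/rect.png",v)
# averaged profile y panel -15..+25 mm
g=lambda im:im[:,250:340].mean(2).mean(1)
for n,im in(("t",a),("s",b)):
    p=g(im.astype(float));print(n,[(100-i*.4, int(p[i])) for i in range(150,350,4)])
E
```

```text
t [(40.0, 162), (38.4, 162), (36.8, 163), (35.2, 163), (33.599999999999994, 163), (32.0, 162), (30.39999999999999, 162), (28.799999999999997, 162), (27.200000000000003, 162), (25.599999999999994, 162), (24.0, 162), (22.39999999999999, 163), (20.799999999999997, 160), (19.19999999999999, 140), (17.599999999999994, 115), (16.0, 124), (14.399999999999991, 144), (12.799999999999997, 149), (11.199999999999989, 148), (9.599999999999994, 146), (8.0, 143), (6.3999999999999915, 145), (4.799999999999997, 138), (3.1999999999999886, 104), (1.5999999999999943, 61), (0.0, 49), (-1.6000000000000085, 65), (-3.200000000000003, 101), (-4.800000000000011, 134), (-6.400000000000006, 144), (-8.0, 134), (-9.600000000000009, 111), (-11.200000000000003, 109), (-12.800000000000011, 136), (-14.400000000000006, 147), (-16.0, 143), (-17.60000000000001, 141), (-19.200000000000003, 150), (-20.80000000000001, 161), (-22.400000000000006, 163), (-24.0, 162), (-25.60000000000001, 162), (-27.200000000000003, 162), (-28.80000000000001, 162), (-30.400000000000006, 162), (-32.0, 162), (-33.599999999999994, 162), (-35.200
[... 546 characters left out ...]
, 161), (4.799999999999997, 136), (3.1999999999999886, 105), (1.5999999999999943, 80), (0.0, 82), (-1.6000000000000085, 122), (-3.200000000000003, 161), (-4.800000000000011, 171), (-6.400000000000006, 162), (-8.0, 124), (-9.600000000000009, 86), (-11.200000000000003, 98), (-12.800000000000011, 142), (-14.400000000000006, 165), (-16.0, 169), (-17.60000000000001, 172), (-19.200000000000003, 181), (-20.80000000000001, 194), (-22.400000000000006, 200), (-24.0, 201), (-25.60000000000001, 200), (-27.200000000000003, 199), (-28.80000000000001, 199), (-30.400000000000006, 200), (-32.0, 200), (-33.599999999999994, 200), (-35.20000000000002, 200), (-36.80000000000001, 200), (-38.400000000000006, 200)]
```

View pics/rect.png

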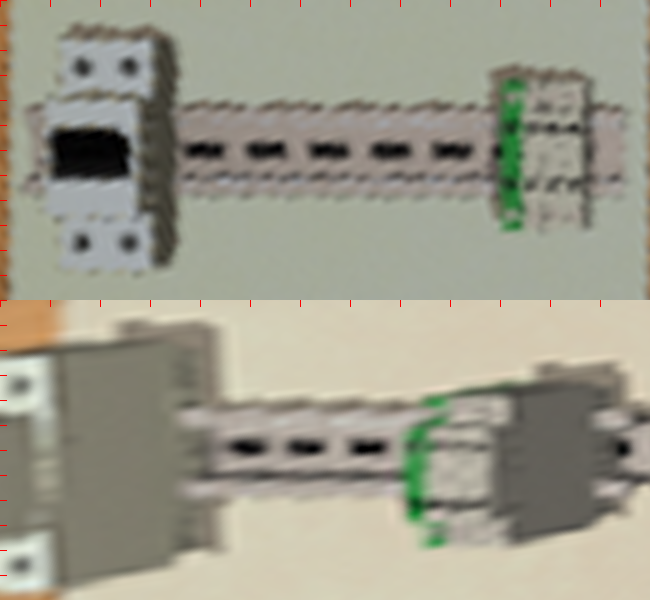

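```bash
cat >> h.py <<'E'
from scipy.spatial.transform import Rotation as Ro
from rig import manip
Z=lambda d:Ro.from_euler('z',d,degrees=True).as_matrix()
FLIP=np.diag([-1,1,-1.])
def Rm(yaw,tip): # module rotation: tip rad, lip end down
    return Z(yaw)@Ro.from_euler('y',-tip).as_matrix()
def row(p,Rt):
    s=manip.sense();R=s["eef_rot"]
    return np.round(R.T@(np.asarray(p)-s["eef_pos"])*100,2),np.round(np.degrees(Ro.from_matrix(R.T@Rt).as_rotvec())/6,2)
E
python3 - <<'E'
from h import *
o=np.array([.473,-.243,0]);R=Rm(17.3,0)
print(row(o+R@[.005,0,.048]+[0,0,.12],R@FLIP))
E
```

```text
(array([-52.88, -65.88,   7.08]), array([-0.01, -0.01, -5.84]))
```

```bash
python3 -m crank '[{"dx":-20,"dy":-25,"dz":3,"az":-2.2},{"dx":-40,"dy":-50,"dz":4,"az":-4.4},{"dx":-40,"dy":-50,"dz":4,"az":-4.4},{"dx":-40,"dy":-50,"dz":4,"az":-4.4},{"dx":-52.9,"dy":-65.9,"dz":7,"az":-5.84},{"dx":-52.9,"dy":-65.9,"dz":7,"az":-5.84},{"dx":-52.9,"dy":-65.9,"dz":7,"az":-5.84},{"dx":-52.9,"dy":-65.9,"dz":7,"az":-5.84},{"dx":-52.9,"dy":-65.9,"dz":7,"az":-5.84},{"dx":-52.9,"dy":-65.9,"dz":7,"az":-5.84},{"dx":-52.9,"dy":-65.9,"dz":7,"az":-5.84},{"dx":-52.9,"dy":-65.9,"dz":7,"az":-5.84}]' 40
python3 - <<'E'
from h import *
o=np.array([.473,-.243,0]);R=Rm(17.3,0)
print(row(o+R@[.005,0,.048]+[0,0,.12],R@FLIP))
E
```

```text
(array([-52.88, -65.88,   7.08]), array([-0.01, -0.01, -5.84]))invalid input at $[0]: expected keys dx, dy, dz, ax, ay, az, fingers
```

```bash
python3 -m crank '[{"dx":-52.9,"dy":-65.9,"dz":7,"ax":0,"ay":0,"az":-5.84,"fingers":1},{"dx":-52.9,"dy":-65.9,"dz":7,"ax":0,"ay":0,"az":-5.84,"fingers":1},{"dx":-52.9,"dy":-65.9,"dz":7,"ax":0,"ay":0,"az":-5.84,"fingers":1},{"dx":-52.9,"dy":-65.9,"dz":7,"ax":0,"ay":0,"az":-5.84,"fingers":1},{"dx":-52.9,"dy":-65.9,"dz":7,"ax":0,"ay":0,"az":-5.84,"fingers":1},{"dx":-52.9,"dy":-65.9,"dz":7,"ax":0,"ay":0,"az":-5.84,"fingers":1},{"dx":-52.9,"dy":-65.9,"dz":7,"ax":0,"ay":0,"az":-5.84,"fingers":1},{"dx":-52.9,"dy":-65.9,"dz":7,"ax":0,"ay":0,"az":-5.84,"fingers":1},{"dx":-52.9,"dy":-65.9,"dz":7,"ax":0,"ay":0,"az":-5.84,"fingers":1},{"dx":-52.9,"dy":-65.9,"dz":7,"ax":0,"ay":0,"az":-5.84,"fingers":1}]' 40
python3 - <<'E'
from h import *
o=np.array([.473,-.243,0]);R=Rm(17.3,0)
print(row(o+R@[.005,0,.048]+[0,0,.12],R@FLIP))
E
```

```text
t: 1.1
eef_pos: [0.349, 0.094, 0.1988]
eef_rot: [[-0.955, -0.297, 0.0], [-0.297, 0.955, -0.001], [0.0, -0.001, -1.0]]
contact_force: [1.6, -0.2, 0.2]
opening: 0.997
(array([ -2.32, -35.86,   3.12]), array([-0.01, -0.  , -0.  ]))
```

```bash
python3 -m crank '[{"dx":-2.3,"dy":-35.9,"dz":3.1,"ax":0,"ay":0,"az":0,"fingers":1},{"dx":-2.3,"dy":-35.9,"dz":3.1,"ax":0,"ay":0,"az":0,"fingers":1},{"dx":-2.3,"dy":-35.9,"dz":3.1,"ax":0,"ay":0,"az":0,"fingers":1},{"dx":-2.3,"dy":-35.9,"dz":3.1,"ax":0,"ay":0,"az":0,"fingers":1},{"dx":-2.3,"dy":-35.9,"dz":3.1,"ax":0,"ay":0,"az":0,"fingers":1},{"dx":-2.3,"dy":-35.9,"dz":3.1,"ax":0,"ay":0,"az":0,"fingers":1},{"dx":-2.3,"dy":-35.9,"dz":3.1,"ax":0,"ay":0,"az":0,"fingers":1},{"dx":-2.3,"dy":-35.9,"dz":3.1,"ax":0,"ay":0,"az":0,"fingers":1},{"dx":-2.3,"dy":-35.9,"dz":3.1,"ax":0,"ay":0,"az":0,"fingers":1},{"dx":-2.3,"dy":-35.9,"dz":3.1,"ax":0,"ay":0,"az":0,"fingers":1},{"dx":-2.3,"dy":-35.9,"dz":3.1,"ax":0,"ay":0,"az":0,"fingers":1}]' 40
python3 - <<'E'
from h import *
o=np.array([.473,-.243,0]);R=Rm(17.3,0)
print(row(o+R@[.005,0,.048],R@FLIP))
E
```

```text
t: 2.2
eef_pos: [0.4773, -0.2401, 0.1682]
eef_rot: [[-0.954, -0.299, -0.0], [-0.299, 0.954, -0.001], [0.001, -0.0, -1.0]]
contact_force: [0.4, 0.4, -0.2]
opening: 1.004
(array([-1.000e-02, -1.400e-01,  1.202e+01]), array([-0.  , -0.  ,  0.01]))
```

```bash
python3 -m crank '[{"dx":0,"dy":-0.1,"dz":4,"ax":0,"ay":0,"az":0,"fingers":1},{"dx":0,"dy":-0.1,"dz":8,"ax":0,"ay":0,"az":0,"fingers":1},{"dx":0,"dy":-0.1,"dz":11,"ax":0,"ay":0,"az":0,"fingers":1},{"dx":0,"dy":-0.1,"dz":12,"ax":0,"ay":0,"az":0,"fingers":1},{"dx":0,"dy":-0.1,"dz":12,"ax":0,"ay":0,"az":0,"fingers":1},{"dx":0,"dy":-0.1,"dz":12,"ax":0,"ay":0,"az":0,"fingers":1}]' 50 && python3 -m crank '[{"dx":0,"dy":0,"dz":0,"ax":0,"ay":0,"az":0,"fingers":0.35},{"dx":0,"dy":0,"dz":0,"ax":0,"ay":0,"az":0,"fingers":0.2},{"dx":0,"dy":0,"dz":0,"ax":0,"ay":0,"az":0,"fingers":0.2},{"dx":0,"dy":0,"dz":0,"ax":0,"ay":0,"az":0,"fingers":0.2},{"dx":0,"dy":0,"dz":0,"ax":0,"ay":0,"az":0,"fingers":0.2},{"dx":0,"dy":0,"dz":0,"ax":0,"ay":0,"az":0,"fingers":0.2},{"dx":0,"dy":0,"dz":0,"ax":0,"ay":0,"az":0,"fingers":0.2},{"dx":0,"dy":0,"dz":0,"ax":0,"ay":0,"az":0,"fingers":0.2}]' 50
```

```text
t: 2.8
eef_pos: [0.4785, -0.2413, 0.0498]
eef_rot: [[-0.954, -0.3, 0.001], [-0.3, 0.954, -0.002], [-0.001, -0.002, -1.0]]
contact_force: [-0.9, 0.2, 0.3]
opening: 1.003
t: 3.6
eef_pos: [0.4784, -0.2413, 0.0497]
eef_rot: [[-0.954, -0.3, 0.001], [-0.3, 0.954, -0.002], [-0.001, -0.002, -1.0]]
contact_force: [0.2, 1.0, 0.7]
opening: 0.401
```

```bash
cat >> h.py <<'E'
GX,GZ=.0057,.0497
C=np.array([.575,.103,0]);YAW=-16.4;RR=Z(YAW);RO=C+RR@[-.001,0,.003]
def tcp(hook,y,tip,gx=GX): # hook corner at rail (x,z), module y in rail, tip rad -> tcp, R
    R=Rm(YAW,tip);h=RO+RR@[hook[0],y,hook[1]]
    return h+R@(np.array([gx,0,GZ])-[-.0175,0,.008]),R@FLIP
def mod(gx=GX):
    s=manip.sense();R=s["eef_rot"]@FLIP;p=s["eef_pos"]-R@[gx,0,GZ]
    f=lambda q:np.round(RR.T@(p+R@np.array(q)-RO)*1000,2)
    Rr=RR.T@R
    print("org",f([0,0,0]),"hook",f([-.0175,0,.008]),"lip",f([-.0142,0,.0043]),"tip",round(float(np.arctan2(Rr[2,0],Rr[0,0])),4),"yawerr",round(float(np.arctan2(Rr[1,0],Rr[0,0])),4),"roll",round(float(np.arcsin(Rr[2,1])),4),"F",np.round(RR.T@s["contact_force"],1),"M",np.round(RR.T@s["wrist_torque"],2),"t",round(s["t"],2),"op",round(s["opening"],3))
E
python3 - <<'E'
from h import *
p,R=tcp((-.0285,.055),-.048,.29);print(p);s=manip.sense()
print("A lift+rot in place",row([.478,-.241,.19],R))
print("B",row(p,R))
E
```

```text
[0.54303555 0.06237189 0.10459286]
A lift+rot in place (array([ 3.000e-02,  1.000e-02, -1.403e+01]), array([ 0.8 , -2.68,  5.6 ]))
B (array([-15.26,  27.02,  -5.54]), array([ 0.8 , -2.68,  5.6 ]))
```

```bash
python3 -m crank '[{"dx":0,"dy":0,"dz":-4,"ax":0,"ay":0,"az":0,"fingers":0.2},{"dx":0,"dy":0,"dz":-8,"ax":0,"ay":0,"az":0,"fingers":0.2},{"dx":0,"dy":0,"dz":-12,"ax":0.1,"ay":-0.4,"az":0.8,"fingers":0.2},{"dx":-2,"dy":4,"dz":-14,"ax":0.2,"ay":-0.8,"az":1.6,"fingers":0.2},{"dx":-4,"dy":8,"dz":-14,"ax":0.3,"ay":-1.2,"az":2.4,"fingers":0.2},{"dx":-6.5,"dy":12,"dz":-14,"ax":0.5,"ay":-1.7,"az":3.4,"fingers":0.2},{"dx":-9,"dy":16,"dz":-14,"ax":0.6,"ay":-2.1,"az":4.4,"fingers":0.2},{"dx":-11.5,"dy":20,"dz":-14,"ax":0.8,"ay":-2.68,"az":5.6,"fingers":0.2},{"dx":-13.5,"dy":24,"dz":-14,"ax":0.8,"ay":-2.68,"az":5.6,"fingers":0.2},{"dx":-15.3,"dy":27,"dz":-14,"ax":0.8,"ay":-2.68,"az":5.6,"fingers":0.2},{"dx":-15.3,"dy":27,"dz":-14,"ax":0.8,"ay":-2.68,"az":5.6,"fingers":0.2},{"dx":-15.3,"dy":27,"dz":-14,"ax":0.8,"ay":-2.68,"az":5.6,"fingers":0.2}]' 50
python3 - <<'E'
from h import *
mod()
print("B",row(*tcp((-.0285,.035),-.048,.29)))
E
```

```text
t: 4.8
eef_pos: [0.5428, 0.0635, 0.1887]
eef_rot: [[-0.92, 0.28, 0.274], [0.268, 0.96, -0.08], [-0.285, -0.0, -0.959]]
contact_force: [0.9, -0.8, -1.7]
opening: 0.404
org [ -9.99 -46.98 136.42] hook [-29.05 -47.03 139.1 ] lip [-24.83 -47.02 136.5 ] tip 0.2891 yawerr 0.0031 roll -0.0005 F [ 1.1 -0.5 -1.7] M [-0.05  0.24  0.02] t 4.8 op 0.404
B (array([ 2.92, -0.1 ,  9.99]), array([ 0.  , -0.01,  0.03]))
```

```bash
python3 -m crank '[{"dx":1,"dy":-0.1,"dz":3.5,"ax":0,"ay":0,"az":0,"fingers":0.2},{"dx":2,"dy":-0.1,"dz":7,"ax":0,"ay":0,"az":0,"fingers":0.2},{"dx":2.9,"dy":-0.1,"dz":9.5,"ax":0,"ay":0,"az":0,"fingers":0.2},{"dx":2.9,"dy":-0.1,"dz":10,"ax":0,"ay":0,"az":0,"fingers":0.2},{"dx":2.9,"dy":-0.1,"dz":10,"ax":0,"ay":0,"az":0,"fingers":0.2},{"dx":2.9,"dy":-0.1,"dz":10,"ax":0,"ay":0,"az":0,"fingers":0.2}]' 50
python3 - <<'E'
from h import *
mod()
a=np.zeros((600,800,3),np.uint8)
for n,(x,y,w,h),k,o in(("top",(170,195,100,90),4,0),("side",(205,110,90,110),4.4,400)):
    s=manip.snapshot(n);np.savez(n+"1.npz",**s)
    c=cv2.resize(s["pixels"][y:y+h,x:x+w,::-1],None,fx=k,fy=k,interpolation=cv2.INTER_CUBIC)
    a[:c.shape[0],o:o+c.shape[1]]=c
cv2.imwrite("pics/held.png",a[:500])
E
```

```text
t: 5.4
eef_pos: [0.5445, 0.0614, 0.0861]
eef_rot: [[-0.919, 0.281, 0.276], [0.269, 0.96, -0.081], [-0.287, -0.0, -0.958]]
contact_force: [0.3, 0.2, -0.6]
opening: 0.404
org [ -7.66 -48.5   33.89] hook [-26.72 -48.54  36.53] lip [-22.5  -48.53  33.93] tip 0.2914 yawerr 0.0018 roll -0.0001 F [ 0.2  0.3 -0.6] M [0.03 0.18 0.02] t 5.4 op 0.404
```

View pics/held.png

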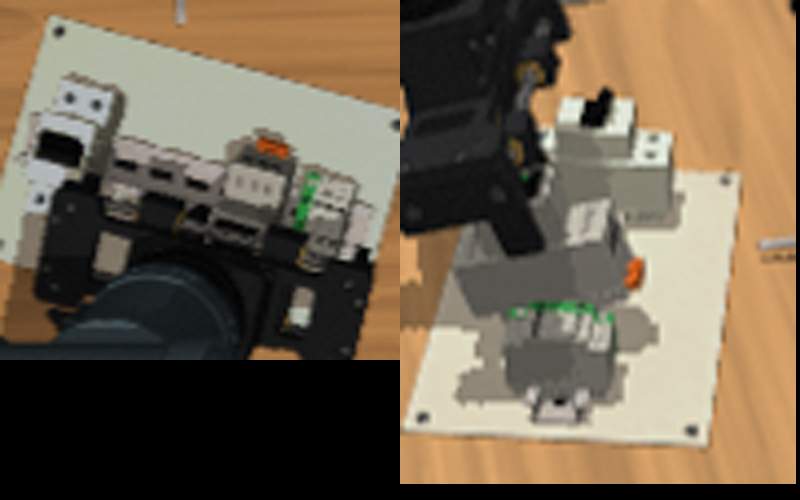

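```bash
python3 - <<'E'
from h import *
s=manip.sense();R=s["eef_rot"]@FLIP;p=s["eef_pos"]-R@[GX,0,GZ]
T=dict(np.load("top1.npz"));S=dict(np.load("side1.npz"))
X=np.array([[.045,.018,.046],[.045,-.018,.046],[.052,0,.003],[.0225,.018,.046],[.0225,-.018,.046],[-.045,-.018,.046],[-.045,-.018,0.003],[.045,-.018,0.003]])
W=p+X@R.T
print("top",np.round((proj(T,W)-[170,195]+.375)*4,0).tolist());print("side",np.round((proj(S,W)-[205,110]+.386)*4.4+[400,0],0).tolist())
E=RO+np.array([[x,y,.015] for x in(-.0175,.0175) for y in(.02,-.02)])@RR.T
print("rail",np.round((proj(T,E)-[170,195]+.375)*4,0).tolist())
t=T["pixels"];sd=S["pixels"]
a=np.zeros((480,800,3),np.uint8)
a[:,:400]=cv2.resize(t[224:264,218:251,::-1],(400,480),interpolation=cv2.INTER_CUBIC)
def dots(im,q,x0,y0,kx,ky,ox):
    for u in q:cv2.circle(im,(int(ox+(u[0]-x0+.5)*kx),int((u[1]-y0+.5)*ky)),3,(255,0,255),-1)
dots(a,proj(T,W[:5]),218,224,400/33,12,0)
b=cv2.resize(sd[145:185,210:262,::-1],(400,308),interpolation=cv2.INTER_CUBIC);a[:308,400:]=b
dots(a,proj(S,W),210,145,400/52,308/40,400)
cv2.imwrite("pics/chk.png",a)
E
```

```text
top [[228.0, 162.0], [283.0, 177.0], [272.0, 142.0], [220.0, 196.0], [275.0, 211.0], [252.0, 309.0], [267.0, 287.0], [297.0, 160.0]]
side [[609.0, 195.0], [602.0, 233.0], [643.0, 272.0], [572.0, 203.0], [563.0, 241.0], [449.0, 265.0], [478.0, 324.0], [627.0, 294.0]]
rail [[158.0, 203.0], [216.0, 218.0], [173.0, 152.0], [230.0, 168.0]]
```

View pics/chk.png

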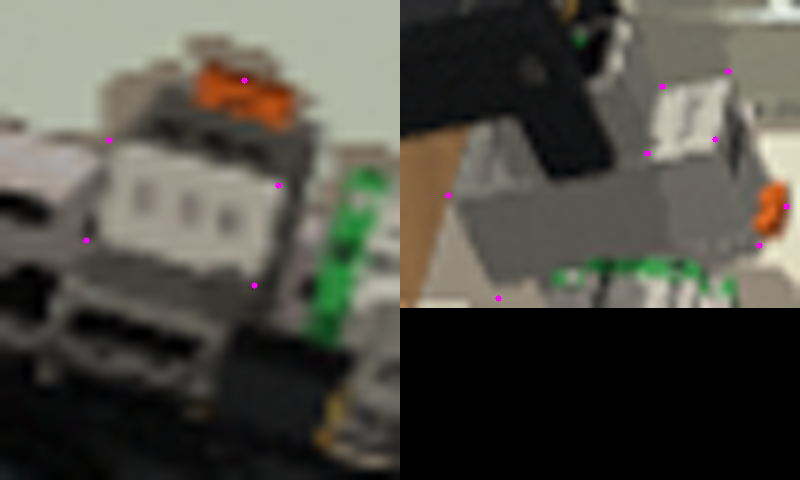

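```bash
python3 - <<'E'
from h import *
print(row(*tcp((-.025,.0155),-.048,.29)))
for z in(.0145,.0135,.0125,.0115):print(z,row(*tcp((-.025,z),-.048,.29))[0])
E
```

```text
(array([0.46, 0.01, 2.1 ]), array([0.01, 0.02, 0.02]))
0.0145 [0.48 0.01 2.2 ]
0.0135 [0.51 0.01 2.3 ]
0.0125 [0.54 0.01 2.39]
0.0115 [0.57 0.01 2.49]
```

```bash
python3 -m crank '[{"dx":0.15,"dy":0,"dz":0.7,"ax":0,"ay":0,"az":0,"fingers":0.2},{"dx":0.3,"dy":0,"dz":1.4,"ax":0,"ay":0,"az":0,"fingers":0.2},{"dx":0.4,"dy":0,"dz":1.8,"ax":0,"ay":0,"az":0,"fingers":0.2},{"dx":0.46,"dy":0,"dz":2.1,"ax":0,"ay":0,"az":0,"fingers":0.2},{"dx":0.46,"dy":0,"dz":2.1,"ax":0,"ay":0,"az":0,"fingers":0.2},{"dx":0.46,"dy":0,"dz":2.1,"ax":0,"ay":0,"az":0,"fingers":0.2},{"dx":0.46,"dy":0,"dz":2.1,"ax":0,"ay":0,"az":0,"fingers":0.2}]' 50
python3 - <<'E'
from h import *
mod();print(row(*tcp((-.025,.0125),-.048,.29)))
E
```

```text
t: 6.2
eef_pos: [0.5464, 0.0614, 0.0652]
eef_rot: [[-0.919, 0.28, 0.277], [0.268, 0.96, -0.081], [-0.288, 0.0, -0.958]]
contact_force: [-0.5, -0.0, -1.0]
opening: 0.406
org [ -5.76 -47.96  13.  ] hook [-24.82 -48.01  15.61] lip [-20.6  -48.    13.02] tip 0.2926 yawerr 0.0024 roll 0.0002 F [-0.4 -0.2 -1. ] M [0.03 0.17 0.02] t 6.2 op 0.406
(array([ 0.1, -0. ,  0.3]), array([0.01, 0.02, 0.02]))
```

```bash
for i in 1 ; do python3 -m crank '[{"dx":0.03,"dy":0,"dz":0.1,"ax":0,"ay":0,"az":0,"fingers":0.2},{"dx":0.05,"dy":0,"dz":0.15,"ax":0,"ay":0,"az":0,"fingers":0.2},{"dx":0.05,"dy":0,"dz":0.15,"ax":0,"ay":0,"az":0,"fingers":0.2}]' 50; done
python3 -c "from h import *
mod()"
python3 -m crank '[{"dx":0.02,"dy":0,"dz":0.05,"ax":0,"ay":0,"az":0,"fingers":0.2},{"dx":0.03,"dy":0,"dz":0.1,"ax":0,"ay":0,"az":0,"fingers":0.2},{"dx":0.03,"dy":0,"dz":0.1,"ax":0,"ay":0,"az":0,"fingers":0.2}]' 50
python3 -c "from h import *
mod()"
```

```text
t: 6.5
eef_pos: [0.5463, 0.0614, 0.0636]
eef_rot: [[-0.919, 0.28, 0.277], [0.268, 0.96, -0.081], [-0.288, 0.0, -0.958]]
contact_force: [0.3, -0.4, -2.7]
opening: 0.403
org [ -5.86 -47.98  11.38] hook [-24.93 -48.02  13.99] lip [-20.7  -48.01  11.4 ] tip 0.2925 yawerr 0.0025 roll 0.0002 F [ 0.4 -0.3 -2.7] M [0.01 0.24 0.  ] t 6.5 op 0.403
t: 6.8
eef_pos: [0.5463, 0.0614, 0.0625]
eef_rot: [[-0.919, 0.28, 0.277], [0.268, 0.96, -0.081], [-0.288, 0.0, -0.958]]
contact_force: [-0.0, 0.5, -1.9]
opening: 0.403
org [ -5.9  -48.    10.27] hook [-24.96 -48.04  12.88] lip [-20.73 -48.03  10.29] tip 0.2924 yawerr 0.0024 roll 0.0002 F [-0.2  0.5 -1.9] M [-0.07  0.21 -0.04] t 6.8 op 0.403
```

```bash

python3 -m crank '[{"dx":0.01,"dy":0,"dz":0.03,"ax":0,"ay":0,"az":0,"fingers":0.2},{"dx":0.02,"dy":0,"dz":0.06,"ax":0,"ay":0,"az":0,"fingers":0.2},{"dx":0.02,"dy":0,"dz":0.06,"ax":0,"ay":0,"az":0,"fingers":0.2}]' 50
python3 -c "from h import *
mod()"
```

```text
t: 7.1
eef_pos: [0.5464, 0.0614, 0.062]
eef_rot: [[-0.919, 0.28, 0.277], [0.268, 0.96, -0.081], [-0.288, 0.0, -0.958]]
contact_force: [-1.0, -0.8, -0.3]
opening: 0.402
org [ -5.83 -47.97   9.75] hook [-24.9  -48.02  12.36] lip [-20.67 -48.01   9.77] tip 0.2926 yawerr 0.0025 roll 0.0002 F [-0.7 -1.1 -0.3] M [-0.06  0.27  0.04] t 7.1 op 0.402
```

```bash

python3 -m crank '[{"dx":0.01,"dy":0,"dz":0.03,"ax":0,"ay":0,"az":0,"fingers":0.2},{"dx":0.02,"dy":0,"dz":0.06,"ax":0,"ay":0,"az":0,"fingers":0.2},{"dx":0.02,"dy":0,"dz":0.06,"ax":0,"ay":0,"az":0,"fingers":0.2}]' 50
python3 -c "from h import *
mod()"
```

```text
t: 7.4
eef_pos: [0.5466, 0.0614, 0.0619]
eef_rot: [[-0.919, 0.28, 0.277], [0.268, 0.96, -0.081], [-0.289, 0.0, -0.957]]
contact_force: [-2.9, -0.1, 4.9]
opening: 0.402
org [ -5.57 -47.93   9.63] hook [-24.64 -47.98  12.24] lip [-20.41 -47.97   9.65] tip 0.2931 yawerr 0.0025 roll 0.0001 F [-2.7 -0.9  4.9] M [-0.24  0.43 -0.08] t 7.4 op 0.402
```

```bash

python3 -m crank '[{"dx":-0.1,"dy":0,"dz":0.02,"ax":0,"ay":0,"az":0,"fingers":0.2},{"dx":-0.2,"dy":0,"dz":0.02,"ax":0,"ay":0,"az":0,"fingers":0.2},{"dx":-0.3,"dy":0,"dz":0.02,"ax":0,"ay":0,"az":0,"fingers":0.2},{"dx":-0.4,"dy":0,"dz":0.02,"ax":0,"ay":0,"az":0,"fingers":0.2},{"dx":-0.4,"dy":0,"dz":0.02,"ax":0,"ay":0,"az":0,"fingers":0.2}]' 50
python3 -c "from h import *
mod()"
```

```text
t: 7.9
eef_pos: [0.5488, 0.0607, 0.0622]
eef_rot: [[-0.92, 0.28, 0.274], [0.268, 0.96, -0.08], [-0.286, -0.0, -0.958]]
contact_force: [-7.3, 2.4, 7.0]
opening: 0.403
org [ -3.47 -47.95   9.97] hook [-22.53 -48.    12.64] lip [-18.31 -47.99  10.03] tip 0.2895 yawerr 0.0028 roll -0.0004 F [-7.7  0.2  7. ] M [-0.01  1.52 -0.08] t 7.9 op 0.403
```

```bash

python3 -m crank '[{"dx":-0.1,"dy":0,"dz":-0.03,"ax":0,"ay":0,"az":0,"fingers":0.2},{"dx":-0.2,"dy":0,"dz":-0.03,"ax":0,"ay":0,"az":0,"fingers":0.2},{"dx":-0.3,"dy":0,"dz":-0.03,"ax":0,"ay":0,"az":0,"fingers":0.2},{"dx":-0.4,"dy":0,"dz":-0.03,"ax":0,"ay":0,"az":0,"fingers":0.2},{"dx":-0.4,"dy":0,"dz":-0.03,"ax":0,"ay":0,"az":0,"fingers":0.2}]' 50
python3 -c "from h import *
mod()"
```

```text
t: 8.4
eef_pos: [0.5528, 0.0595, 0.0638]
eef_rot: [[-0.92, 0.28, 0.275], [0.268, 0.96, -0.08], [-0.286, -0.0, -0.958]]
contact_force: [-1.6, 0.7, 1.5]
opening: 0.405
org [  0.78 -47.97  11.52] hook [-18.28 -48.01  14.18] lip [-14.06 -48.    11.58] tip 0.2902 yawerr 0.0026 roll -0.0002 F [-1.7  0.3  1.5] M [ 0.03  0.55 -0.02] t 8.4 op 0.405
```

```bash

python3 -m crank '[{"dx":-0.1,"dy":0,"dz":0,"ax":0,"ay":0,"az":0,"fingers":0.2},{"dx":-0.2,"dy":0,"dz":0,"ax":0,"ay":0,"az":0,"fingers":0.2},{"dx":-0.25,"dy":0,"dz":0,"ax":0,"ay":0,"az":0,"fingers":0.2},{"dx":-0.25,"dy":0,"dz":0,"ax":0,"ay":0,"az":0,"fingers":0.2}]' 50
python3 -c "from h import *
mod()"
```

```text
t: 8.8
eef_pos: [0.5537, 0.0593, 0.0637]
eef_rot: [[-0.921, 0.28, 0.271], [0.268, 0.96, -0.08], [-0.283, -0.001, -0.959]]
contact_force: [-7.4, 3.6, 3.9]
opening: 0.404
org [  1.48 -47.99  11.38] hook [-17.56 -48.04  14.1 ] lip [-13.35 -48.03  11.48] tip 0.2868 yawerr 0.0026 roll -0.0006 F [-8.1  1.3  3.9] M [0.13 1.5  0.06] t 8.8 op 0.404
```

```bash

python3 -m crank '[{"dx":-0.05,"dy":0,"dz":-0.04,"ax":0,"ay":0,"az":0,"fingers":0.2},{"dx":-0.1,"dy":0,"dz":-0.04,"ax":0,"ay":0,"az":0,"fingers":0.2},{"dx":-0.1,"dy":0,"dz":-0.04,"ax":0,"ay":0,"az":0,"fingers":0.2}]' 50
python3 -c "from h import *
mod()"
```

```text
t: 9.1
eef_pos: [0.5536, 0.0593, 0.0637]
eef_rot: [[-0.921, 0.28, 0.269], [0.269, 0.96, -0.079], [-0.281, -0.001, -0.96]]
contact_force: [-4.8, 2.9, 1.6]
opening: 0.404
org [  1.3  -47.99  11.42] hook [-17.74 -48.03  14.18] lip [-13.53 -48.03  11.56] tip 0.2846 yawerr 0.0025 roll -0.0007 F [-5.4  1.4  1.6] M [0.19 1.34 0.  ] t 9.1 op 0.404
```

```bash

python3 -m crank '[{"dx":-0.05,"dy":0,"dz":-0.08,"ax":0,"ay":0,"az":0,"fingers":0.2},{"dx":-0.05,"dy":0,"dz":-0.15,"ax":0,"ay":0,"az":0,"fingers":0.2},{"dx":-0.05,"dy":0,"dz":-0.15,"ax":0,"ay":0,"az":0,"fingers":0.2}]' 50
python3 -c "from h import *
mod()"
```

```text
t: 9.4
eef_pos: [0.553, 0.0593, 0.0646]
eef_rot: [[-0.922, 0.28, 0.268], [0.269, 0.96, -0.079], [-0.279, -0.001, -0.96]]
contact_force: [-2.2, 1.4, -5.8]
opening: 0.403
org [  0.66 -48.19  12.25] hook [-18.38 -48.22  15.04] lip [-14.18 -48.22  12.41] tip 0.2832 yawerr 0.0025 roll -0.001 F [-2.5  0.7 -5.8] M [0.1  0.87 0.09] t 9.4 op 0.403
```

```bash
python3 - <<'E'
from h import *
for t in(.28,.26,.24,.22,.2,.18,.16,.14,.12):print(t,*row(*tcp((-.0173,.0143),-.0482,t)))
E
```

```text
0.28 [-0.1  -0.    0.11] [-0.    0.03  0.02]
0.26 [-0.18 -0.    0.16] [-0.    0.22  0.02]
0.24 [-0.26 -0.01  0.21] [-0.    0.41  0.02]
0.22 [-0.34 -0.01  0.26] [-0.    0.6   0.02]
0.2 [-0.42 -0.01  0.31] [-0.    0.79  0.02]
0.18 [-0.5  -0.01  0.36] [-0.    0.99  0.02]
0.16 [-0.58 -0.01  0.42] [-0.    1.18  0.02]
0.14 [-0.65 -0.01  0.47] [-0.    1.37  0.02]
0.12 [-0.73 -0.01  0.53] [-0.    1.56  0.02]
```

```bash

python3 -m crank '[{"dx":-0.1,"dy":0,"dz":0.1,"ax":0,"ay":0,"az":0,"fingers":0.2},{"dx":-0.18,"dy":0,"dz":0.15,"ax":0,"ay":0.22,"az":0,"fingers":0.2},{"dx":-0.26,"dy":0,"dz":0.2,"ax":0,"ay":0.41,"az":0,"fingers":0.2},{"dx":-0.34,"dy":0,"dz":0.25,"ax":0,"ay":0.6,"az":0,"fingers":0.2},{"dx":-0.42,"dy":0,"dz":0.3,"ax":0,"ay":0.79,"az":0,"fingers":0.2},{"dx":-0.42,"dy":0,"dz":0.3,"ax":0,"ay":0.79,"az":0,"fingers":0.2}]' 60
python3 - <<'E'
from h import *
mod()
for t in(.2,.18,.16,.14,.12,.1):print(t,*row(*tcp((-.0173,.0143),-.0482,t)))
E
```

```text
t: 10.0
eef_pos: [0.5575, 0.0578, 0.0627]
eef_rot: [[-0.941, 0.281, 0.189], [0.275, 0.96, -0.056], [-0.197, -0.001, -0.98]]
contact_force: [-6.7, 2.9, 1.8]
opening: 0.398
org [  1.19 -48.29   9.9 ] hook [-17.54 -48.32  14.29] lip [-13.58 -48.32  11.31] tip 0.1983 yawerr 0.002 roll -0.0011 F [-7.2  0.9  1.8] M [0.05 1.47 0.06] t 10.0 op 0.398
0.2 [-0.02  0.    0.  ] [-0.01 -0.02  0.02]
0.18 [-0.1   0.    0.05] [-0.01  0.18  0.02]
0.16 [-0.18  0.    0.1 ] [-0.01  0.37  0.02]
0.14 [-0.26  0.    0.15] [-0.01  0.56  0.02]
0.12 [-0.34  0.    0.2 ] [-0.01  0.75  0.02]
0.1 [-0.42  0.    0.25] [-0.01  0.94  0.02]
```

```bash

python3 -m crank '[{"dx":-0.07,"dy":0,"dz":0.05,"ax":0,"ay":0.18,"az":0,"fingers":0.2},{"dx":-0.16,"dy":0,"dz":0.1,"ax":0,"ay":0.37,"az":0,"fingers":0.2},{"dx":-0.24,"dy":0,"dz":0.16,"ax":0,"ay":0.56,"az":0,"fingers":0.2},{"dx":-0.24,"dy":0,"dz":0.16,"ax":0,"ay":0.56,"az":0,"fingers":0.2}]' 60
python3 - <<'E'
from h import *
mod()
for t in(.14,.12,.1,.08,.06,.04,.02,0,-.02):print(t,*row(*tcp((-.0175,.0143),-.0482,t)))
E
```

```text
t: 10.4
eef_pos: [0.5602, 0.0571, 0.0619]
eef_rot: [[-0.951, 0.281, 0.132], [0.278, 0.96, -0.04], [-0.138, -0.001, -0.99]]
contact_force: [-7.4, 2.7, 4.2]
opening: 0.403
org [  0.92 -48.25   8.84] hook [-17.51 -48.28  14.36] lip [-13.74 -48.27  11.15] tip 0.138 yawerr 0.0017 roll -0.001 F [-7.9  0.5  4.2] M [-0.06  1.57  0.06] t 10.4 op 0.403
0.14 [0.01 0.   0.  ] [-0.01 -0.02  0.02]
0.12 [-0.08  0.    0.05] [-0.01  0.17  0.02]
0.1 [-0.16  0.    0.1 ] [-0.01  0.36  0.02]
0.08 [-0.24  0.    0.15] [-0.01  0.55  0.02]
0.06 [-0.32 -0.    0.2 ] [-0.01  0.74  0.02]
0.04 [-0.4  -0.    0.25] [-0.01  0.94  0.02]
0.02 [-0.48 -0.    0.31] [-0.01  1.13  0.02]
0 [-0.55 -0.    0.36] [-0.01  1.32  0.02]
-0.02 [-0.63 -0.    0.42] [-0.01  1.51  0.02]
```

```bash

python3 -m crank '[{"dx":-0.06,"dy":0,"dz":0.06,"ax":0,"ay":0.17,"az":0,"fingers":0.2},{"dx":-0.14,"dy":0,"dz":0.12,"ax":0,"ay":0.36,"az":0,"fingers":0.2},{"dx":-0.22,"dy":0,"dz":0.19,"ax":0,"ay":0.55,"az":0,"fingers":0.2},{"dx":-0.22,"dy":0,"dz":0.19,"ax":0,"ay":0.55,"az":0,"fingers":0.2}]' 60
python3 - <<'E'
from h import *
mod()
for t in(.1,.08,.06,.04,.02,0,-.02):print(t,*row(*tcp((-.0175,.0143),-.0482,t)))
E
```

```text
t: 10.8
eef_pos: [0.5629, 0.0563, 0.0607]
eef_rot: [[-0.957, 0.281, 0.076], [0.28, 0.96, -0.023], [-0.079, -0.001, -0.997]]
contact_force: [-6.3, 2.1, 4.3]
opening: 0.403
org [  0.83 -48.28   7.75] hook [-17.25 -48.29  14.33] lip [-13.66 -48.29  10.91] tip 0.0794 yawerr 0.0014 roll -0.001 F [-6.6  0.2  4.3] M [-0.04  1.55  0.03] t 10.8 op 0.403
0.1 [ 0.11  0.   -0.05] [-0.01 -0.2   0.01]
0.08 [ 0.03  0.   -0.  ] [-0.01 -0.01  0.01]
0.06 [-0.05  0.    0.05] [-0.01  0.18  0.01]
0.04 [-0.14  0.    0.1 ] [-0.01  0.38  0.01]
0.02 [-0.22  0.    0.15] [-0.01  0.57  0.01]
0 [-0.3  0.   0.2] [-0.01  0.76  0.01]
-0.02 [-0.38  0.    0.25] [-0.01  0.95  0.01]
```

```bash

python3 -m crank '[{"dx":-0.04,"dy":0,"dz":0.06,"ax":0,"ay":0.18,"az":0,"fingers":0.2},{"dx":-0.12,"dy":0,"dz":0.12,"ax":0,"ay":0.38,"az":0,"fingers":0.2},{"dx":-0.2,"dy":0,"dz":0.19,"ax":0,"ay":0.57,"az":0,"fingers":0.2},{"dx":-0.2,"dy":0,"dz":0.19,"ax":0,"ay":0.57,"az":0,"fingers":0.2}]' 60
python3 - <<'E'
from h import *
mod()
for t in(.04,.02,0,-.02,-.04):print(t,*row(*tcp((-.0175,.0143),-.0482,t)))
E
```

```text
t: 11.2
eef_pos: [0.5654, 0.0556, 0.0596]
eef_rot: [[-0.959, 0.281, 0.017], [0.281, 0.96, -0.006], [-0.018, -0.001, -1.0]]
contact_force: [-7.0, 1.7, 8.0]
opening: 0.405
org [  0.38 -48.21   6.85] hook [-17.26 -48.23  14.53] lip [-13.89 -48.23  10.89] tip 0.0182 yawerr 0.0012 roll -0.0009 F [-7.2 -0.3  8. ] M [-0.06  1.58  0.08] t 11.2 op 0.405
0.04 [ 0.12 -0.   -0.03] [-0.01 -0.21  0.01]
0.02 [ 0.03 -0.    0.02] [-0.01 -0.02  0.01]
0 [-0.05 -0.    0.07] [-0.01  0.17  0.01]
-0.02 [-0.13 -0.    0.11] [-0.01  0.37  0.01]
-0.04 [-0.21 -0.    0.16] [-0.01  0.56  0.01]
```

```bash

python3 -m crank '[{"dx":-0.03,"dy":0,"dz":0.07,"ax":0,"ay":0.1,"az":0,"fingers":0.2},{"dx":-0.05,"dy":0,"dz":0.13,"ax":0,"ay":0.25,"az":0,"fingers":0.2},{"dx":-0.05,"dy":0,"dz":0.18,"ax":0,"ay":0.25,"az":0,"fingers":0.2},{"dx":-0.05,"dy":0,"dz":0.18,"ax":0,"ay":0.25,"az":0,"fingers":0.2}]' 60
python3 - <<'E'
from h import *
mod()
a=np.zeros((500,800,3),np.uint8)
for n,(x,y,w,h),k,o in(("top",(205,210,60,60),6.6,0),("side",(210,130,66,80),6,400)):
    s=manip.snapshot(n);np.savez(n+"2.npz",**s)
    c=cv2.resize(s["pixels"][y:y+h,x:x+w,::-1],None,fx=k,fy=k,interpolation=cv2.INTER_CUBIC)
    a[:c.shape[0],o:o+c.shape[1]]=c
cv2.imwrite("pics/press.png",a)
E
```

```text
t: 11.6
eef_pos: [0.5664, 0.0553, 0.0598]
eef_rot: [[-0.96, 0.281, -0.008], [0.281, 0.96, 0.001], [0.008, -0.001, -1.0]]
contact_force: [-11.1, 2.0, 17.2]
opening: 0.408
org [  0.09 -48.22   7.12] hook [-17.34 -48.23  15.27] lip [-14.07 -48.23  11.54] tip -0.0084 yawerr 0.0014 roll -0.0011 F [-11.2  -1.2  17.2] M [-0.34  2.21  0.02] t 11.6 op 0.408
```

View pics/press.png

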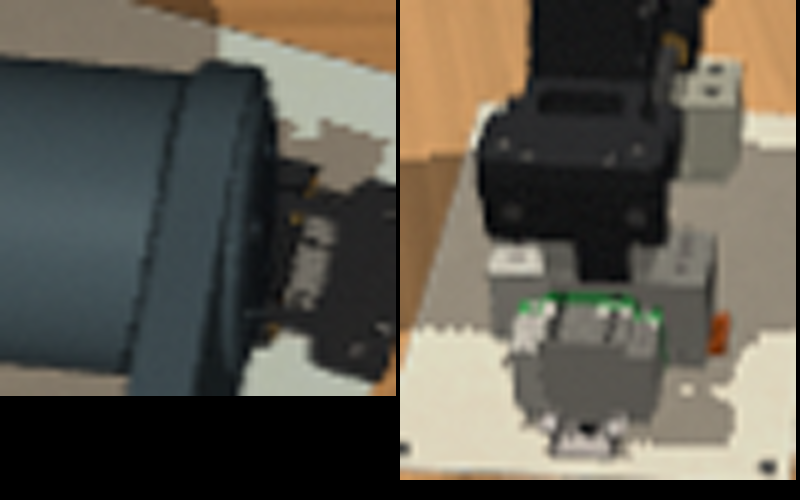

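```bash
python3 - <<'E'
from h import *
S=dict(np.load("side2.npz"))
x0,y0,k=218,162,13
b=cv2.resize(S["pixels"][y0:y0+36,x0:x0+44+12,::-1],None,fx=k,fy=k,interpolation=cv2.INTER_CUBIC)
X=np.array([[-.045,-.018,.046],[.045,-.018,.046],[.045,.018,.046],[-.045,.018,.046],[.045,-.018,.01]])
H=RO+RR@[-.0175,-.0482,.015]
for tip,col in((0,(255,0,255)),(.08,(0,255,255))):
    W=H+(X-[-.0175,0,.008])@Rm(YAW,tip).T
    for u in proj(S,W):cv2.circle(b,(int((u[0]-x0+.5)*k),int((u[1]-y0+.5)*k)),4,col,-1)
cv2.imwrite("pics/tip.png",b)
E
```

```text
(no output)
```

View pics/tip.png

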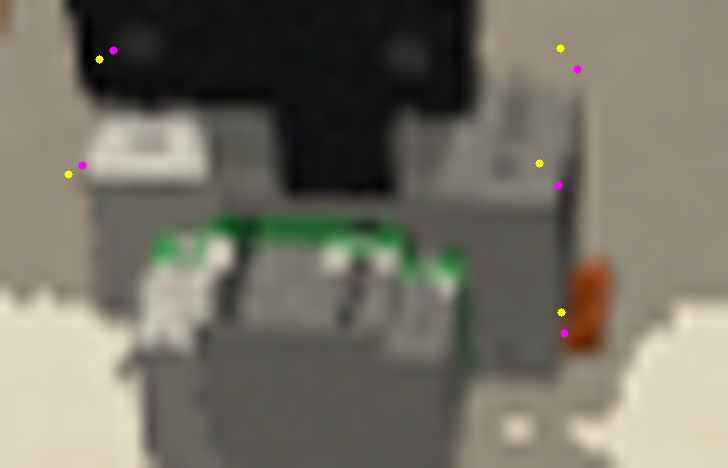

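```bash

python3 -m crank '[{"dx":0,"dy":0,"dz":0,"ax":0,"ay":0,"az":0,"fingers":0.2},{"dx":0.03,"dy":0,"dz":-0.05,"ax":0,"ay":0,"az":0,"fingers":0.2},{"dx":0.05,"dy":0,"dz":-0.15,"ax":0,"ay":0,"az":0,"fingers":0.2},{"dx":0.05,"dy":0,"dz":-0.15,"ax":0,"ay":0,"az":0,"fingers":0.2}]' 60
python3 -c "from h import *
mod()"
```

```text
t: 12.1
eef_pos: [0.5657, 0.0555, 0.0601]
eef_rot: [[-0.96, 0.281, -0.009], [0.281, 0.96, 0.001], [0.009, -0.001, -1.0]]
contact_force: [0.5, 1.6, -13.4]
opening: 0.407
org [ -0.65 -48.31   7.5 ] hook [-18.08 -48.32  15.65] lip [-14.81 -48.32  11.92] tip -0.0089 yawerr 0.0013 roll -0.0011 F [  0.1   1.7 -13.4] M [ 0.21  0.18 -0.08] t 12.1 op 0.407
```

```bash

python3 -m crank '[{"dx":-0.04,"dy":0,"dz":0.08,"ax":0,"ay":0,"az":0,"fingers":0.2},{"dx":-0.04,"dy":-0.1,"dz":0.08,"ax":0,"ay":0,"az":0,"fingers":0.2},{"dx":-0.04,"dy":-0.2,"dz":0.08,"ax":0,"ay":0,"az":0,"fingers":0.2},{"dx":-0.04,"dy":-0.3,"dz":0.08,"ax":0,"ay":0,"az":0,"fingers":0.2},{"dx":-0.04,"dy":-0.3,"dz":0.08,"ax":0,"ay":0,"az":0,"fingers":0.2}]' 60
python3 -c "from h import *
mod()"
```

```text
t: 12.6
eef_pos: [0.5655, 0.0537, 0.0599]
eef_rot: [[-0.96, 0.281, -0.008], [0.281, 0.96, 0.004], [0.009, 0.001, -1.0]]
contact_force: [-3.1, 5.8, -2.9]
opening: 0.405
org [ -0.31 -49.96   7.23] hook [-17.74 -49.98  15.39] lip [-14.47 -49.98  11.66] tip -0.009 yawerr 0.0009 roll 0.001 F [-4.6  4.7 -2.9] M [ 1.08  0.86 -0.04] t 12.6 op 0.405
```

```bash

python3 -m crank '[{"dx":0,"dy":-0.15,"dz":0,"ax":0,"ay":0,"az":0,"fingers":0.2},{"dx":0,"dy":-0.25,"dz":0,"ax":0,"ay":0,"az":0,"fingers":0.2},{"dx":0,"dy":-0.35,"dz":0,"ax":0,"ay":0,"az":0,"fingers":0.2},{"dx":0,"dy":-0.45,"dz":0,"ax":0,"ay":0,"az":0,"fingers":0.2}]' 60
python3 -c "from h import *
mod()"
python3 -m crank '[{"dx":0,"dy":-0.1,"dz":0,"ax":0,"ay":0,"az":0,"fingers":0.2},{"dx":0,"dy":-0.17,"dz":0,"ax":0,"ay":0,"az":0,"fingers":0.2},{"dx":0,"dy":-0.24,"dz":0,"ax":0,"ay":0,"az":0,"fingers":0.2}]' 60
python3 -c "from h import *
mod()"
```

```text
t: 13.0
eef_pos: [0.5644, 0.0504, 0.0599]
eef_rot: [[-0.959, 0.282, -0.008], [0.282, 0.96, 0.005], [0.009, 0.003, -1.0]]
contact_force: [-1.8, 5.7, -6.0]
opening: 0.406
org [ -0.44 -53.34   7.28] hook [-17.87 -53.38  15.44] lip [-14.6  -53.37  11.71] tip -0.0091 yawerr 0.0007 roll 0.0028 F [-3.3  5.  -6. ] M [ 0.98  0.67 -0.04] t 13.0 op 0.406
t: 13.3
eef_pos: [0.5639, 0.0489, 0.06]
eef_rot: [[-0.959, 0.282, -0.008], [0.282, 0.959, 0.007], [0.009, 0.004, -1.0]]
contact_force: [-1.5, 6.3, -6.7]
opening: 0.404
org [ -0.48 -54.85   7.33] hook [-17.91 -54.9   15.49] lip [-14.64 -54.88  11.76] tip -0.0092 yawerr 0.0005 roll 0.0043 F [-3.2  5.6 -6.7] M [ 1.04  0.54 -0.02] t 13.3 op 0.404
```

```bash
for i in 1; do python3 -m crank '[{"dx":0,"dy":-0.08,"dz":0.03,"ax":0,"ay":0,"az":0,"fingers":0.2},{"dx":0,"dy":-0.14,"dz":0.03,"ax":0,"ay":0,"az":0,"fingers":0.2},{"dx":0,"dy":-0.2,"dz":0.03,"ax":0,"ay":0,"az":0,"fingers":0.2}]' 60 >/dev/null
python3 -c "from h import *
mod()"; done
python3 -m crank '[{"dx":0,"dy":-0.08,"dz":0,"ax":0,"ay":0,"az":0,"fingers":0.2},{"dx":0,"dy":-0.14,"dz":0,"ax":0,"ay":0,"az":0,"fingers":0.2},{"dx":0,"dy":-0.18,"dz":0,"ax":0,"ay":0,"az":0,"fingers":0.2}]' 60 >/dev/null
python3 -c "from h import *
mod()"
```

```text
org [ -0.45 -55.68   7.31] hook [-17.88 -55.73  15.46] lip [-14.61 -55.71  11.74] tip -0.009 yawerr 0.0003 roll 0.0062 F [-3.3  6.2 -5.4] M [1.2 0.7 0. ] t 13.6 op 0.403
org [ -0.49 -55.72   7.35] hook [-17.92 -55.8   15.51] lip [-14.65 -55.76  11.78] tip -0.0087 yawerr 0.0001 roll 0.0091 F [-2.5  9.9 -7.2] M [1.76 0.6  0.04] t 13.9 op 0.403
```

```bash
python3 -m crank '[{"dx":0,"dy":0,"dz":0.03,"ax":0,"ay":0,"az":0,"fingers":0.2},{"dx":0,"dy":0,"dz":0.03,"ax":0,"ay":0,"az":0,"fingers":0.2}]' 60 >/dev/null
python3 -c "from h import *
mod()"
python3 -m crank '[{"dx":0,"dy":0,"dz":0,"ax":0,"ay":0,"az":0,"fingers":0.65},{"dx":0,"dy":0,"dz":0,"ax":0,"ay":0,"az":0,"fingers":0.65},{"dx":0,"dy":0,"dz":0,"ax":0,"ay":0,"az":0,"fingers":0.65},{"dx":0,"dy":0,"dz":0,"ax":0,"ay":0,"az":0,"fingers":0.65}]' 60
python3 -m crank '[{"dx":0,"dy":0,"dz":-2,"ax":0,"ay":0,"az":0,"fingers":0.65},{"dx":0,"dy":0,"dz":-5,"ax":0,"ay":0,"az":0,"fingers":0.65},{"dx":0,"dy":0,"dz":-9,"ax":0,"ay":0,"az":0,"fingers":0.65},{"dx":0,"dy":0,"dz":-13,"ax":0,"ay":0,"az":0,"fingers":0.65},{"dx":5,"dy":0,"dz":-16,"ax":0,"ay":0,"az":0,"fingers":0.65},{"dx":10,"dy":0,"dz":-18,"ax":0,"ay":0,"az":0,"fingers":0.65},{"dx":15,"dy":0,"dz":-18,"ax":0,"ay":0,"az":0,"fingers":0.65},{"dx":18,"dy":0,"dz":-18,"ax":0,"ay":0,"az":0,"fingers":0.65},{"dx":18,"dy":0,"dz":-18,"ax":0,"ay":0,"az":0,"fingers":0.65}]' 60
python3 - <<'E'
from h import *
a=np.zeros((500,800,3),np.uint8)
for n,(x,y,w,h),k,o in(("top",(170,200,100,80),4,0),("side",(210,130,80,90),5,400)):
    s=manip.snapshot(n);np.savez(n+"3.npz",**s)
    c=cv2.resize(s["pixels"][y:y+h,x:x+w,::-1],None,fx=k,fy=k,interpolation=cv2.INTER_CUBIC)
    a[:c.shape[0],o:o+c.shape[1]]=c
cv2.imwrite("pics/fin.png",a)
E
```

```text
org [ -0.41 -55.61   7.31] hook [-17.84 -55.68  15.46] lip [-14.57 -55.65  11.73] tip -0.0087 yawerr 0.0001 roll 0.0091 F [-3.5  3.  -3.1] M [0.29 0.73 0.05] t 14.1 op 0.406
t: 14.5
eef_pos: [0.5645, 0.0474, 0.0606]
eef_rot: [[-0.959, 0.282, -0.004], [0.282, 0.959, 0.011], [0.007, 0.009, -1.0]]
contact_force: [0.5, -0.1, 0.3]
opening: 0.649
t: 15.4
eef_pos: [0.3891, 0.0976, 0.242]
eef_rot: [[-0.96, 0.281, -0.003], [0.281, 0.96, 0.011], [0.006, 0.009, -1.0]]
contact_force: [0.6, 0.0, -0.3]
opening: 0.649
```

View pics/fin.png

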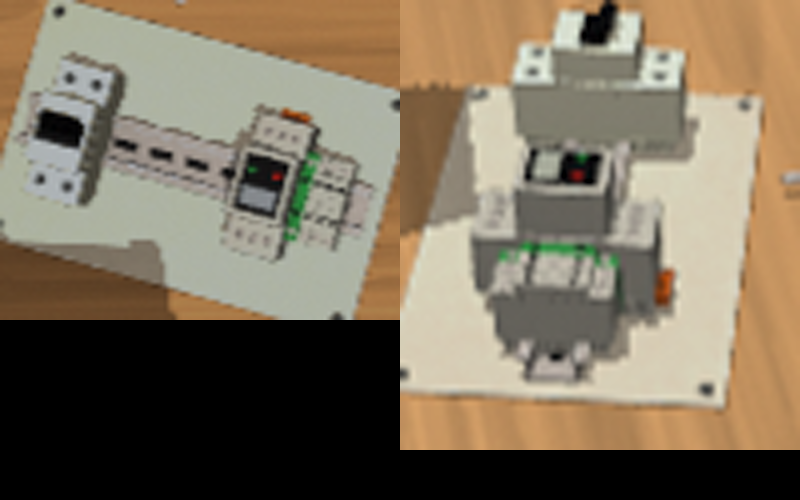

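```bash
python3 - <<'E'
from h import *
T=dict(np.load("top3.npz"));S=dict(np.load("side3.npz"))
im=T["pixels"];
def prof(xs,z,ys):
    G=np.array([[RO+RR@[x,y,z-.003] for y in ys] for x in xs]).reshape(-1,3)
    uv=proj(T,G).astype(np.float32)
    return cv2.remap(im,uv[:,0].reshape(len(xs),-1),uv[:,1].reshape(len(xs),-1),cv2.INTER_LINEAR).mean(0)
ys=np.arange(-.03,-.1,-.0015)
p=prof(np.arange(-.026,.027,.002),.055,ys);
for y,c in zip(ys,p):print(round(y*1000,1),c.astype(int),end="; ")
q=prof(np.arange(-.04,-.032,.001),.055,ys);print()
for y,c in zip(ys,q):print(round(y*1000,1),int(c.mean()),end="; ")
def corner(a):return ray(T,a,.055)
hsv=cv2.cvtColor(S["pixels"],cv2.COLOR_RGB2HSV);print()
E
```

```text
-30.0 [120 116 108]; -31.5 [113 110 101]; -33.0 [124 120 110]; -34.5 [138 134 123]; -36.0 [132 127 117]; -37.5 [110 107  98]; -39.0 [89 86 80]; -40.5 [80 81 76]; -42.0 [84 89 82]; -43.5 [87 91 85]; -45.0 [87 90 84]; -46.5 [88 89 85]; -48.0 [87 87 84]; -49.5 [85 85 82]; -51.0 [84 83 80]; -52.5 [86 85 83]; -54.0 [88 87 85]; -55.5 [89 88 86]; -57.0 [94 88 86]; -58.5 [98 89 86]; -60.0 [99 89 86]; -61.5 [93 85 82]; -63.0 [83 78 75]; -64.5 [88 85 80]; -66.0 [118 116 108]; -67.5 [141 140 129]; -69.0 [137 135 125]; -70.5 [115 113 105]; -72.0 [88 89 81]; -73.5 [64 81 62]; -75.0 [53 93 56]; -76.5 [ 51 106  58]; -78.0 [ 54 116  63]; -79.5 [ 57 122  66]; -81.0 [ 71 129  77]; -82.5 [103 139 101]; -84.0 [132 147 123]; -85.5 [147 150 134]; -87.0 [154 152 140]; -88.5 [154 151 140]; -90.0 [152 150 138]; -91.5 [151 148 137]; -93.0 [150 148 136]; -94.5 [151 149 138]; -96.0 [155 152 141]; -97.5 [157 155 143]; -99.0 [157 155 143]; 
-30.0 171; -31.5 171; -33.0 168; -34.5 161; -36.0 154; -37.5 152; -39.0 157; -40.5 162; -42.0 163; -43.5 158; -45.0 148; -46.5 145; -48.0 152; -49.5 159; -51.0 164; -52.5 158; -54.0 148; -55.5 150; -57.0 155; -58.5 162; -60.0 165; -61.5 164; -63.0 159; -64.5 151; -66.0 154; -67.5 160; -69.0 165; -70.5 165; -72.0 143; -73.5 110; -75.0 81; -76.5 87; -78.0 127; -79.5 155; -81.0 169; -82.5 172; -84.0 172; -85.5 172; -87.0 172; -88.5 171; -90.0 171; -91.5 171; -93.0 171; -94.5 171; -96.0 171; -97.5 171; -99.0 172;
```

```bash
python3 -c "
from rig import manip
s=manip.sense();print(s['t'],s['contact_force'],s['opening']);print(manip.hand_in())"
```

```text
15.5 [ 0.58486544  0.06828518 -0.23906878] 0.6491409076043871
the job is handed in; nothing more can be done
None
```

I fitted the relay module on the rail, slid it against the terminal blocks and let go, then handed the job in at t = 15.5 s. No verdict is reported.

**Hooking:** With the module tipped about 0.29 rad, I slid its lip under the near edge. A gentle lift was then held back by about 4 N.

**Rocking down:** I rocked it flat with about 17 N pressed down. I felt no distinct click. Afterwards, a pull up of about 13 N moved it only 0.3 mm, so the foot is caught under the far edge. The side view showed it level.

**Sliding:** It slid about 7.5 mm along the rail against 5–6 N. It stopped as the force rose to about 10 N, which I took as touching the terminals.

**Last checks:**
- After release, the top view puts the gap to the green terminal block at under about 1 mm.
- The arm is clear and reads no contact force.
- Forces stayed far below the limits at every reading I took, though I read them only between moves.

**Disagreements:**
- While the module was tipped, the hook corner came out about 0.9 mm lower from the arm's pose than expected. I put that down to a small grasp offset.
- The side camera put the module about 1.4 px (roughly 3 mm) off my prediction. I relied on the contact forces there.
- The foot's travel could not be read directly.

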